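# Sweep loose screw caps off the sorting board into its trough

### The job

Sweep the three loose screw caps lying on the sorting board across its deck with the closed fingers, over the open front edge, so that all three drop into the trough. Push them only: do not pick them up or lift them off the deck. Leave the vial on the board and the bottle and flask beside it standing where they are.

Things in the scene. Friction and masses are not known exactly. Their poses are not given: they have to be found in the camera images.
- board: Grey plastic sorting board, fixed. Origin: on the bench under the middle of its flat deck; z up, x points from the deck to the trough (the way to sweep). Deck: 34 mm above the bench, x -100 to +100 mm, y -135 to +135 mm; a 6 mm thick rim stands 8 mm above it at the back (x = -100) and both sides; the front edge (x = +100) has no rim and drops straight into the trough.
- trough (a point): Middle of the floor of the board's trough, axes as the board. Open-topped, inside 65 mm (x) by 270 mm (y), right along the deck's open front edge, which lies at x = -32.5 mm from here. Floor 4 mm above the bench (30 mm below the deck); far and end walls 6 mm thick, top 46 mm above the bench (12 mm above the deck).
- cap_small_center (a point): Centre (half-way up) of the small screw cap: a loose white plastic closed disc with ribbed side, 30 mm in diameter, 18 mm high, about 15 g, lying flat on the deck at the start (its centre 9 mm above the deck). It slides when pushed. The caps lie about 85 mm apart across the board, in any order, each with a free straight path to the trough.
- cap_medium_center (a point): Centre (half-way up) of the medium screw cap: a loose white plastic closed disc with ribbed side, 34 mm in diameter, 18 mm high, about 15 g, lying flat on the deck at the start (its centre 9 mm above the deck). It slides when pushed. The caps lie about 85 mm apart across the board, in any order, each with a free straight path to the trough.
- cap_large_center (a point): Centre (half-way up) of the large screw cap: a loose white plastic closed disc with ribbed side, 38 mm in diameter, 18 mm high, about 15 g, lying flat on the deck at the start (its centre 9 mm above the deck). It slides when pushed. The caps lie about 85 mm apart across the board, in any order, each with a free straight path to the trough.
- vial: Small amber glass vial with a black cap, 26 mm in diameter, 50 mm tall, standing loose on the deck near the back rim, behind the middle cap. Origin: centre of its underside. To be left standing.
- reagent: Amber reagent bottle with a black cap, 68 mm in diameter, 140 mm tall, standing loose on the bench to the left of the board. Origin: centre of its underside. To be left standing.
- flask: Conical glass flask, 76 mm wide at the foot, 122 mm tall, standing loose on the bench to the right of the board. Origin: centre of its underside. To be left standing.

How it is judged:
By the outcome, as a careful person would: the job done as asked, in the order asked, and still so for the second after the job is handed in, with the robot touching nothing.
It also fails if it takes over 51 s, if anything falls off the work surface, if the arm or the gripper's body presses on something with over 40 N, if the wrist force passes 120 N, or if a joint passes its speed limit or range.

### The arm

A 7-joint arm with a two-finger parallel gripper is mounted at the origin on the work surface. World frame = base frame: x ahead of the robot, y to its left, z up, the work surface at z = 0. Lengths are in m, angles in degrees, forces in N, time in s.
With the tool pointing down it reaches from about 0.425 to 0.825 m from the base axis. Payload 3.6 kg.
Tool frame: the origin (TCP) lies at the very end of the fingers, on their centre line; the grasp point (between the pads) lies 19 mm behind it; z points along the fingers, y is the direction in which the jaws open and shut (so a half turn about z gives the same grasp; the last joint's range is limited). The gripper opens to 93 mm and grips with 3 to 60 N. Pads are 15 mm wide; open, the fingers measure 128 mm over their backs; the gripper's body (75 mm by 188 mm) begins 65 mm behind the grasp point.
Start: joints at [64.601, 35.231, -0.722, 81.555, 0.464, 63.22, -2.315], TCP at [0.263, -0.594, 0.219] pointing down, gripper open.
Joint ranges: [-178.69, 178.69], [-17.37, 117.87], [-77.05, 75.6], [15.02, 138.74], [-78.02, 258.01], [0.78, 113.62], [-162.83, 162.83]. Speed limits (degrees/s): [159.86, 159.86, 180, 180, 180, 180, 180].

### API

Orientations are given as a 3x3 rotation matrix whose columns are the frame's x, y, z axes.
In Python, from plant import manip gives the robot as it stands.
- The arm moves only by the tool play_rows, never from a script. Its argument "commands" is text: rows parted by semicolons, each of 5 numbers parted by spaces: the shift along the tool's x, y, z in mm, then the turn about the tool's z in rad, then the opening, from -1 (shut) to 1 (fully open). A call has 1 to 5 rows; each row is the pose to reach, as a shift and turn from the pose commanded when the call began, along the tool's axes at that moment; what a row does not reach only later rows make up. A row lasts 1/12 s, in which the tool goes at most 41.7 mm and 7.16 degrees, less where a joint would pass 70% of its speed; a pose out of reach is approached as far as the arm can. A call with a gripper value outside its range is refused whole. The fingers move at their own pace and stop on an object; "force" is the grip in N (left out, the last holds). Time passes only in rows, so rows that repeat a pose let the fingers close. It gives the time, the measured TCP pose, the force and the opening at its end, in the units of the state.
- manip.sense(): the state, without advancing time (a new reading comes with each control period).
- manip.capture(name): name is "scene" or "top" or "wrist"; returns a dict with "pixels" (400x640x3 uint8, red, green, blue), "mtx" (3x3 intrinsics, pixels), "k1" (the pictures are not rectified: a ray, as slopes to the right and down, at radius r is drawn at 1 + k1 r^2 times it, then the intrinsics apply), "R" (3x3) and "t" (3): a world point X has camera coordinates R X + t. Camera axes: x right, y down, z forward; pixel columns grow to the right and rows downward; lengths in m; the calibration is good to about 2 mm. A picture is of the moment at which its call begins. There is no depth.
- manip.finish_job(): hands the job in, once; it reports no verdict.
The state is a dict: "time": time; "joint_pos": joint angles; "dq": joint speeds; "joint_efforts": joint torques, N m; "position": TCP position; "orientation": TCP orientation; "wrist_force": force on the tool from outside, world axes, zero at the start; "moment": the same for the moment, N m; "opening": finger opening in m.
Only numpy, scipy, OpenCV 4.12 (cv2) and the standard library are available. Lean on these libraries where they do the work, as an engineer would, in place of code of your own. Each camera call takes 0.05 s, during which the arm holds its last target. There are 200 camera calls.

## Working session

There is one attempt and no reset: what is moved stays moved. The work goes in short steps, Python scripts to look and compute and a tool call to move; the robot and the scene stay as the last step left them, time stands still between calls to the robot, and variables do not carry over. Pictures are saved under pics/ and viewed, about 8 in all and at most 12, crops included, and the job is handed in when it is done.

Besides the shell and the picture viewer there is one more tool, called after ">>>" as name(argument=value, ...), one argument or row to a line, values as JSON. play_rows: Moves the arm, as the interface text tells. Its arguments: {"type":"object","properties":{"commands":{"type":"string"},"force":{"type":"number"}},"required":["commands"]}

```bash
ls; mkdir -p pics; cat > h.py <<'E'
import numpy as np, cv2
from plant import manip
def cap(n,f=None):
    c=manip.capture(n)
    if f: cv2.imwrite('pics/'+f,cv2.cvtColor(c['pixels'],cv2.COLOR_RGB2BGR))
    return c
def ray(c,uv,z):
    K=np.array(c['mtx'],float);d=np.array([c['k1'],0,0,0,0],float)
    n=cv2.undistortPoints(np.array(uv,float).reshape(-1,1,2),K,d).reshape(-1,2)
    R=np.array(c['R']);t=np.array(c['t']);o=-R.T@t
    v=np.c_[n,np.ones(len(n))]@R
    return o+v*((z-o[2])/v[:,2])[:,None]
def proj(c,X):
    return cv2.projectPoints(np.array(X,float).reshape(-1,1,3),cv2.Rodrigues(np.array(c['R'],float))[0],np.array(c['t'],float),np.array(c['mtx'],float),np.array([c['k1'],0,0,0,0],float))[0].reshape(-1,2)
E
python3 - <<'E'
from h import *
a=cap('top','top.png');b=cap('scene','scene.png')
s=manip.sense();print({k:np.round(s[k],3).tolist() for k in('time','position','orientation','opening','wrist_force')})
for c in(a,b):print(-np.array(c['R']).T@c['t'],np.array(c['R']).round(3).tolist())
E
```

```text
pics
{'time': 0.1, 'position': [0.263, -0.594, 0.218], 'orientation': [[0.914, 0.405, -0.001], [0.405, -0.914, 0.002], [-0.0, -0.002, -1.0]], 'opening': 0.093, 'wrist_force': [0.577, -0.225, -0.026]}
[0.35724778 0.00158326 1.20148522] [[-0.005, -1.0, 0.015], [-0.987, 0.003, -0.159], [0.159, -0.016, -0.987]]
[ 0.99955636 -0.31737401  0.94139795] [[0.566, 0.824, 0.013], [0.705, -0.476, -0.526], [-0.427, 0.307, -0.85]]
```

View pics/top.png

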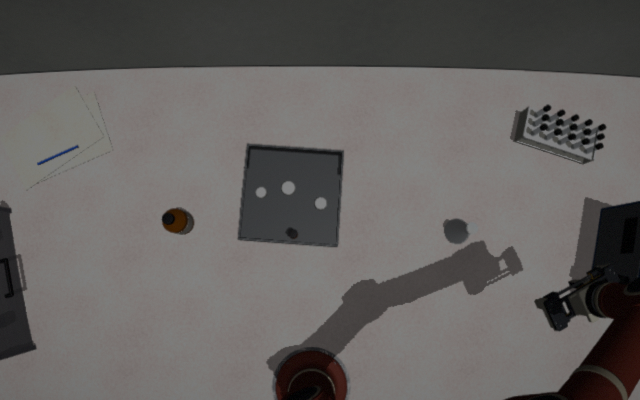

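View pics/scene.png

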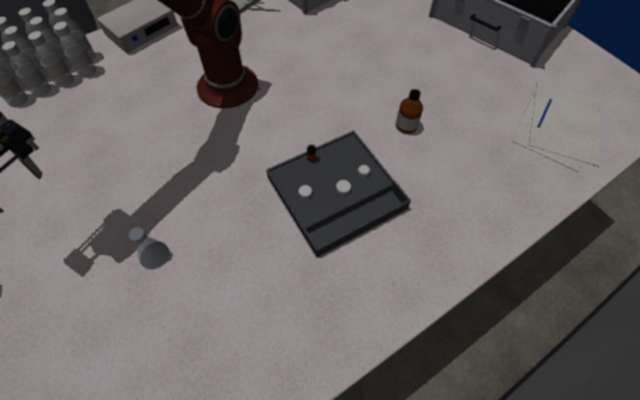

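The top view shows the board with corners at about (247,145), (343,151), (338,245) and (239,239). The caps are at (261,192), (288,188) and (321,203), and the vial is at (292,233). The trough is on the side away from the robot. The scene view agrees.

```bash
python3 - <<'E'
from h import *
a=cap('top')
g=a['pixels'].min(2)
m=np.zeros_like(g);m[150:238,246:336]=(g[150:238,246:336]>110)*255
n,l,st,ce=cv2.connectedComponentsWithStats(m)
for i in range(1,n):
  if st[i,4]>20:
    w=ray(a,[ce[i]],.052)[0];sc=np.ptp(ray(a,[[300,190],[310,190]],.052)[:,1])/10
    print('cap',ce[i].round(1),w.round(4),'diam',round(2*np.sqrt(st[i,4]/np.pi)*sc*1000,1))
# board outline: dark region
d=((g<95)*255).astype(np.uint8);r=np.zeros_like(d);r[130:260,225:360]=d[130:260,225:360]
n,l,st,ce=cv2.connectedComponentsWithStats(r)
i=1+st[1:,4].argmax();ct=cv2.findContours((l==i).astype(np.uint8),0,1)[0]
box=cv2.boxPoints(cv2.minAreaRect(max(ct,key=len)));W=ray(a,box,.044)
print(box.round(1).tolist(),W.round(4).tolist(),'yaw',[np.degrees(np.arctan2(*(W[(k+1)%4]-W[k])[1::-1])).round(1) for k in range(4)],[np.linalg.norm(W[(k+1)%4]-W[k]).round(3) for k in range(4)])
print(ray(a,[[292,233]],.084))
crop=cv2.resize(a['pixels'][130:260,150:350],None,fx=4,fy=4,interpolation=cv2.INTER_CUBIC)
cv2.imwrite('pics/c1.png',np.clip(crop[:,:,::-1]*1.8,0,255).astype(np.uint8))
E
```

```text
cap [287.8 187.4] [0.5556 0.0645 0.052 ] diam 34.6
cap [260.5 191.9] [0.5431 0.1409 0.052 ] diam 26.3
cap [320.3 202.8] [ 0.5117 -0.0267  0.052 ] diam 30.4
[[236.89999389648438, 239.8000030517578], [243.8000030517578, 142.6999969482422], [344.6000061035156, 149.89999389648438], [337.70001220703125, 247.10000610351562]] [[0.4095, 0.2059, 0.044], [0.6885, 0.1929, 0.044], [0.6663, -0.0981, 0.044], [0.3887, -0.0744, 0.044]] yaw [np.float64(-2.7), np.float64(-94.4), np.float64(175.1), np.float64(85.8)] [np.float64(0.279), np.float64(0.292), np.float64(0.279), np.float64(0.281)]
[[0.4257966  0.05072556 0.084     ]]
```

View pics/c1.png

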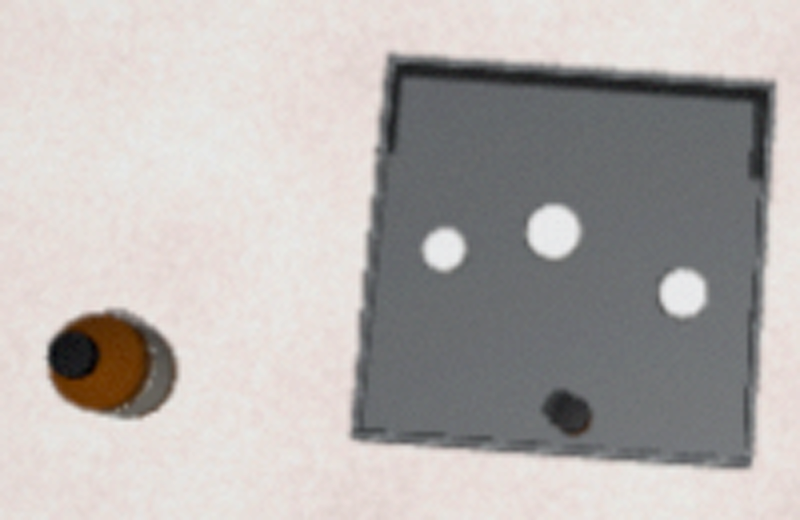

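The world yaw of the board is about -4°, with its origin near (0.506, 0.059). Next I move over the medium cap's lane, closing the fingers on the way.

>>> play_rows(
  commands="27 -29 0 0 -1; 55 -59 0 0 -1; 82 -88 0 0 -1; 110 -118 0 0 -1; 137 -147 0 0 -1",
  force=20,
)

```text
time: 0.57
position: [0.3292, -0.4022, 0.2184]
orientation: [[0.914, 0.405, -0.0], [0.405, -0.914, 0.001], [0.0, -0.001, -1.0]]
wrist_force: [0.1, 1.3, 0.3]
opening: 0.064
```

>>> play_rows(
  commands="27 -29 0 0 -1; 55 -59 0 0 -1; 82 -88 0 0 -1; 110 -118 0 0 -1; 137 -147 0 0 -1",
)

```text
time: 0.98
position: [0.3948, -0.2125, 0.2187]
orientation: [[0.914, 0.405, 0.0], [0.405, -0.914, 0.0], [0.0, -0.0, -1.0]]
wrist_force: [0.7, 0.4, -0.2]
opening: 0.0309
```

>>> play_rows(
  commands="27 -29 0 0 -1; 55 -59 0 0 -1; 82 -88 0 0 -1; 110 -118 0 0 -1; 137 -147 0 0 -1",
)

```text
time: 1.4
position: [0.4606, -0.0226, 0.2188]
orientation: [[0.914, 0.405, 0.0], [0.405, -0.914, 0.0], [0.0, 0.0, -1.0]]
wrist_force: [0.5, -0.1, -0.1]
opening: 0.0013
```

>>> play_rows(
  commands="0 0 0 0.1 -1; 0 0 0 0.2 -1; 0 0 0 0.3 -1; 0 0 0 0.4 -1; 0 0 0 0.487 -1",
)

```text
time: 1.82
position: [0.4602, -0.0245, 0.2185]
orientation: [[0.997, -0.074, -0.001], [-0.074, -0.997, 0.0], [-0.001, 0.0, -1.0]]
wrist_force: [-0.2, 0.6, -0.0]
opening: 0.0006
```

>>> play_rows(
  commands="0 0 0 0 -1; 0 0 0 0 -1; 0 0 0 0 -1",
)

```text
time: 2.07
position: [0.4603, -0.0247, 0.2186]
orientation: [[0.998, -0.068, -0.0], [-0.068, -0.998, 0.0], [-0.0, -0.0, -1.0]]
wrist_force: [-0.6, -0.8, -0.4]
opening: 0.0005
```

```bash
python3 - <<'E'
from h import *
c=cap('wrist','w1.png');s=manip.sense();print({k:np.round(s[k],3).tolist() for k in('time','position','orientation','opening','wrist_force','joint_pos')})
g=c['pixels'].min(2);n,l,st,ce=cv2.connectedComponentsWithStats(((g>110)*255).astype(np.uint8))
for i in range(1,n):
  if st[i,4]>150: print(st[i].tolist(),ce[i].round(1),ray(c,[ce[i]],.050)[0].round(4))
E
```

```text
{'time': 2.117, 'position': [0.46, -0.025, 0.219], 'orientation': [[0.998, -0.069, -0.0], [-0.069, -0.998, 0.0], [-0.0, -0.0, -1.0]], 'opening': 0.0, 'wrist_force': [-0.011, -0.082, 0.944], 'joint_pos': [2.134, 18.66, -2.361, 111.417, 0.979, 49.955, -94.667]}
[0, 0, 311, 291, 39916] [ 92.5 161.9] [0.5014 0.2373 0.05  ]
[123, 0, 242, 225, 33926] [245.   92.6] [0.5642 0.0491 0.05  ]
[327, 0, 313, 291, 76911] [500.7 140.1] [ 0.494  -0.2337  0.05  ]
[216, 84, 34, 36, 981] [232.6 101.4] [0.556 0.064 0.05 ]
[297, 122, 37, 32, 912] [315.2 138. ] [ 0.5105 -0.0234  0.05  ]
[85, 319, 118, 40, 3988] [144.4 337.3] [0.2529 0.2355 0.05  ]
[436, 319, 117, 59, 6047] [492.6 347.1] [ 0.2027 -0.2536  0.05  ]
[313, 320, 11, 37, 298] [318.2 337.5] [ 0.2371 -0.0079  0.05  ]
```

View pics/w1.png

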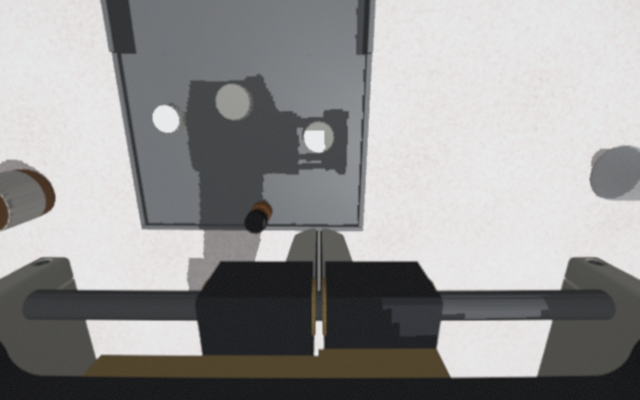

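The wrist view shows the caps at (166,118), (233,101) and (318,137), and the vial at (258,215), clear of the medium lane. Now I descend with a 2.5 mm sideways correction.

>>> play_rows(
  commands="0 -2 30 0 -1; 0 -2.5 60 0 -1; 0 -2.5 90 0 -1; 0 -2.5 120 0 -1; 0 -2.5 145 0 -1",
)

```text
time: 2.53
position: [0.4602, -0.0222, 0.0721]
orientation: [[0.998, -0.069, -0.001], [-0.069, -0.998, 0.0], [-0.001, -0.0, -1.0]]
wrist_force: [-0.2, 0.5, -0.4]
opening: 0.0002
```

>>> play_rows(
  commands="0 0 10 0 -1; 0 0 20 0 -1; 0 0 28 0 -1; 0 0 33 0 -1; 0 0 33 0 -1",
)

```text
time: 2.95
position: [0.4603, -0.0222, 0.04]
orientation: [[0.998, -0.07, -0.001], [-0.07, -0.998, 0.0], [-0.001, -0.0, -1.0]]
wrist_force: [-0.3, -0.5, 0.1]
opening: 0.0006
```

```bash
python3 - <<'E'
from h import *
c=cap('wrist','w2.png');s=manip.sense();print({k:np.round(s[k],4).tolist() for k in('time','position','orientation','wrist_force')})
E
```

```text
{'time': 3.0, 'position': [0.4606, -0.0222, 0.0406], 'orientation': [[0.9976, -0.0699, -0.0003], [-0.0699, -0.9976, 0.0001], [-0.0003, -0.0001, -1.0]], 'wrist_force': [-0.6236, 0.3036, 1.0834]}
```

View pics/w2.png

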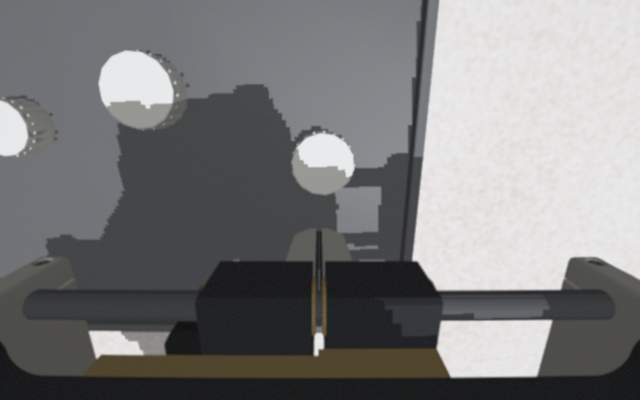

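The cap at (323,163) is centred ahead of the fingers, so I push.

>>> play_rows(
  commands="8 0 0 0 -1; 16 0 0 0 -1; 24 0 0 0 -1; 33 0 0 0 -1; 42 0 0 0 -1",
)

```text
time: 3.42
position: [0.504, -0.0252, 0.0411]
orientation: [[0.998, -0.07, 0.001], [-0.07, -0.998, 0.0], [0.001, -0.0, -1.0]]
wrist_force: [-0.7, -0.1, -0.3]
opening: 0.0005
```

>>> play_rows(
  commands="9 0 0 0 -1; 18 0 0 0 -1; 27 0 0 0 -1; 36 0 0 0 -1; 45 0 0 0 -1",
)

```text
time: 3.83
position: [0.5482, -0.0283, 0.0406]
orientation: [[0.998, -0.07, -0.0], [-0.07, -0.998, 0.0], [-0.0, -0.0, -1.0]]
wrist_force: [0.2, -0.3, -0.5]
opening: 0.0006
```

>>> play_rows(
  commands="8 0 0 0 -1; 16 0 0 0 -1; 24 0 0 0 -1; 32 0 0 0 -1; 40 0 0 0 -1",
)

```text
time: 4.25
position: [0.588, -0.0311, 0.0407]
orientation: [[0.998, -0.07, -0.0], [-0.07, -0.998, 0.0], [-0.0, -0.0, -1.0]]
wrist_force: [0.3, 0.2, 0.0]
opening: 0.0003
```

>>> play_rows(
  commands="6 0 0 0 -1; 12 0 0 0 -1; 18 0 0 0 -1; 24 0 0 0 -1; 24 0 0 0 -1",
)

```text
time: 4.67
position: [0.6127, -0.0329, 0.0407]
orientation: [[0.998, -0.07, 0.002], [-0.07, -0.998, -0.0], [0.002, -0.0, -1.0]]
wrist_force: [0.1, 0.6, 0.5]
opening: 0.0004
```

```bash
python3 - <<'E'
from h import *
c=cap('wrist');a=cap('scene')['pixels'];s=manip.sense();print({k:np.round(s[k],4).tolist() for k in('time','position','wrist_force')})
w=cv2.resize(c['pixels'],(480,300));b=cv2.resize(a[110:270,240:430],None,fx=300/160,fy=300/160)
cv2.imwrite('pics/w3.png',np.hstack([w,b])[:,:800,::-1])
E
```

```text
{'time': 4.7667, 'position': [0.6112, -0.0328, 0.0406], 'wrist_force': [-0.2359, 1.0071, 0.1249]}
```

View pics/w3.png

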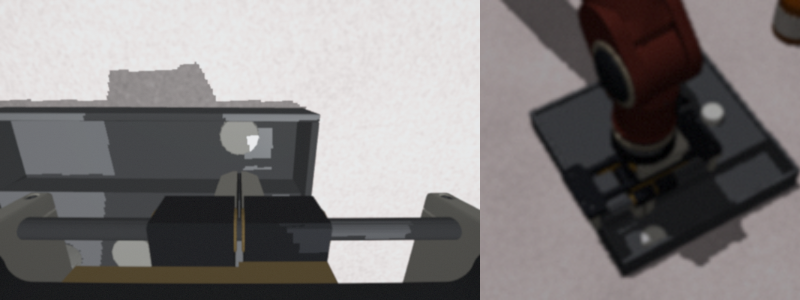

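The medium cap lies flat in the trough, at (240,138) in the left half. The large cap, at (0.556, 0.064), is next: lift, go behind it, lower.

>>> play_rows(
  commands="0 0 -25 0 -1; 0 0 -50 0 -1; 0 0 -75 0 -1; -20 -20 -80 0 -1; -45 -40 -80 0 -1",
)

```text
time: 5.18
position: [0.5716, 0.0089, 0.1231]
orientation: [[0.997, -0.074, 0.007], [-0.074, -0.997, -0.001], [0.007, 0.0, -1.0]]
wrist_force: [-0.9, 1.4, -0.2]
opening: 0.0002
```

>>> play_rows(
  commands="-22 -18 0 0 -1; -44 -35 0 0 -1; -60 -48 0 0 -1; -67 -53 0 0 -1; -67 -53 0 0 -1",
)

```text
time: 5.6
position: [0.5042, 0.0696, 0.1209]
orientation: [[0.998, -0.066, -0.002], [-0.066, -0.998, 0.001], [-0.002, -0.001, -1.0]]
wrist_force: [-0.1, -1.0, 0.6]
opening: 0.0007
```

```bash
python3 - <<'E'
from h import *
c=cap('wrist','w4.png');s=manip.sense();p=s['position'];R=np.array(s['orientation']);print({k:np.round(s[k],4).tolist() for k in('time','position','wrist_force')})
g=c['pixels'].min(2);n,l,st,ce=cv2.connectedComponentsWithStats(((g>90)*255).astype(np.uint8))
for i in range(1,n):
  if 300<st[i,4]<6000 and st[i,1]<250:
    w=ray(c,[ce[i]],.052)[0]; print(st[i].tolist(),w.round(4),'tool',(1000*R.T@(w-p)).round(1))
E
```

```text
{'time': 5.65, 'position': [0.506, 0.068, 0.121], 'wrist_force': [-0.136, -1.5841, 1.2388]}
[212, 148, 40, 39, 1213] [0.5444 0.139  0.052 ] tool [ 33.4 -73.5  69. ]
[186, 211, 13, 74, 373] [0.4765 0.1842 0.052 ] tool [ -37.5 -114.    68.9]
```

View pics/w4.png

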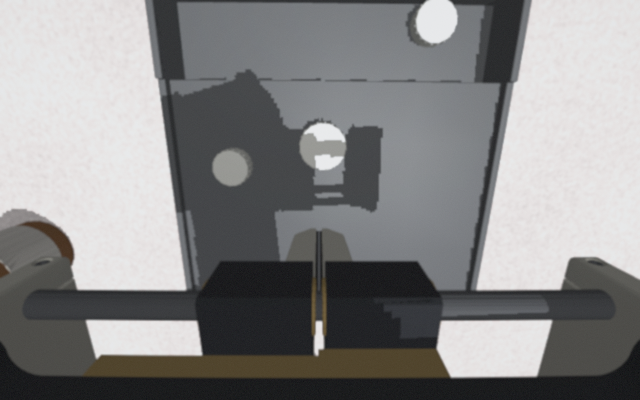

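The large cap at (323,147) is aligned with the fingers. Lower and push 112 mm.

>>> play_rows(
  commands="0 1 25 0 -1; 0 1 50 0 -1; 0 1 70 0 -1; 0 1 80 0 -1; 0 1 80 0 -1",
)

```text
time: 6.07
position: [0.5056, 0.0652, 0.0386]
orientation: [[0.997, -0.072, -0.004], [-0.072, -0.997, -0.002], [-0.003, 0.002, -1.0]]
wrist_force: [-0.2, -1.1, -0.8]
opening: 0.0006
```

>>> play_rows(
  commands="8 0 0 0 -1; 16 0 0 0 -1; 24 0 0 0 -1; 32 0 0 0 -1; 40 0 0 0 -1",
)

```text
time: 6.48
position: [0.5476, 0.064, 0.0416]
orientation: [[0.998, -0.07, 0.002], [-0.07, -0.998, 0.0], [0.002, -0.0, -1.0]]
wrist_force: [0.5, -0.0, -0.9]
opening: 0.0002
```

>>> play_rows(
  commands="8 0 0 0 -1; 16 0 0 0 -1; 24 0 0 0 -1; 32 0 0 0 -1; 40 0 0 0 -1",
)

```text
time: 6.9
position: [0.5865, 0.0612, 0.0406]
orientation: [[0.998, -0.07, -0.0], [-0.07, -0.998, 0.0], [-0.0, -0.0, -1.0]]
wrist_force: [-1.0, -0.5, -0.4]
opening: 0.0003
```

>>> play_rows(
  commands="8 0 0 0 -1; 16 0 0 0 -1; 24 0 0 0 -1; 32 0 0 0 -1; 32 0 0 0 -1",
)

```text
time: 7.32
position: [0.6198, 0.0587, 0.0407]
orientation: [[0.997, -0.071, 0.002], [-0.071, -0.998, 0.0], [0.002, -0.0, -1.0]]
wrist_force: [0.6, 0.2, 0.4]
opening: 0.0006
```

```bash
python3 - <<'E'
from h import *
c=cap('wrist','w5.png');s=manip.sense();print({k:np.round(s[k],4).tolist() for k in('time','position','wrist_force')})
E
```

```text
{'time': 7.3667, 'position': [0.6185, 0.0588, 0.0406], 'wrist_force': [-0.4146, 0.4216, -0.74]}
```

View pics/w5.png

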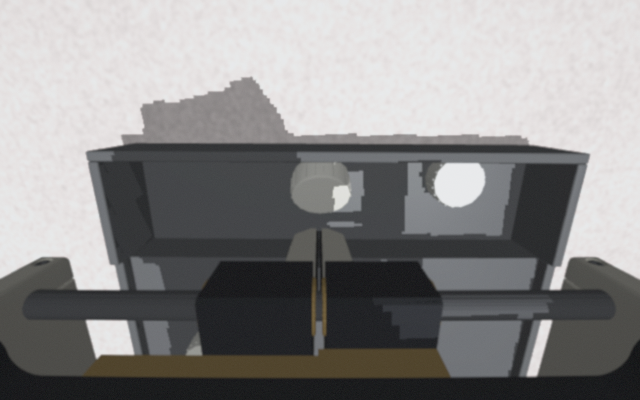

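Both caps are in the trough, at (320,188) and (459,183). The small cap is last.

>>> play_rows(
  commands="0 0 -25 0 -1; 0 0 -50 0 -1; 0 0 -75 0 -1; -20 -15 -80 0 -1; -45 -30 -80 0 -1",
)

```text
time: 7.78
position: [0.5774, 0.0911, 0.1232]
orientation: [[0.997, -0.074, 0.007], [-0.074, -0.997, 0.0], [0.007, -0.001, -1.0]]
wrist_force: [0.8, 1.2, -0.1]
opening: 0.0007
```

>>> play_rows(
  commands="-25 -15 0 0 -1; -50 -28 0 0 -1; -70 -40 0 0 -1; -82 -46 0 0 -1; -82 -46 0 0 -1",
)

```text
time: 8.2
position: [0.4925, 0.1462, 0.1208]
orientation: [[0.998, -0.065, -0.004], [-0.065, -0.998, 0.001], [-0.004, -0.001, -1.0]]
wrist_force: [-0.5, 0.4, -1.0]
opening: 0.0006
```

```bash
python3 - <<'E'
from h import *
c=cap('wrist','w6.png');s=manip.sense();print({k:np.round(s[k],4).tolist() for k in('time','position','wrist_force')})
E
```

```text
{'time': 8.25, 'position': [0.495, 0.1447, 0.1209], 'wrist_force': [1.1966, -1.032, 1.0421]}
```

View pics/w6.png

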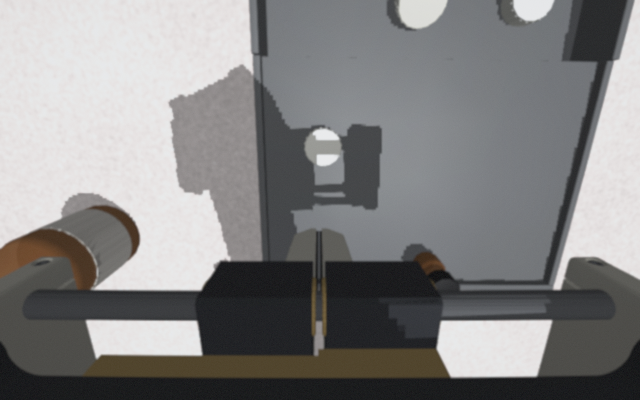

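The small cap at (323,147) is aligned, and the vial still stands at (430,268). Lower and push 128 mm, then lift clear.

>>> play_rows(
  commands="0 1 25 0 -1; 0 1 50 0 -1; 0 1 70 0 -1; 0 1 80 0 -1; 0 1 80 0 -1",
)

```text
time: 8.67
position: [0.4958, 0.1412, 0.0387]
orientation: [[0.997, -0.072, -0.004], [-0.072, -0.997, -0.002], [-0.003, 0.002, -1.0]]
wrist_force: [0.5, -0.1, -0.9]
opening: 0.0007
```

>>> play_rows(
  commands="9 0 0 0 -1; 18 0 0 0 -1; 27 0 0 0 -1; 36 0 0 0 -1; 45 0 0 0 -1",
)

```text
time: 9.08
position: [0.5431, 0.1395, 0.0416]
orientation: [[0.998, -0.071, 0.002], [-0.071, -0.998, 0.001], [0.002, -0.001, -1.0]]
wrist_force: [0.9, 0.4, 0.2]
opening: 0.0005
```

>>> play_rows(
  commands="9 0 0 0 -1; 18 0 0 0 -1; 27 0 0 0 -1; 36 0 0 0 -1; 45 0 0 0 -1",
)

```text
time: 9.5
position: [0.5868, 0.1363, 0.0406]
orientation: [[0.998, -0.07, -0.0], [-0.07, -0.998, 0.0], [-0.0, -0.0, -1.0]]
wrist_force: [-0.6, 0.7, 0.4]
opening: 0.0005
```

>>> play_rows(
  commands="8 0 0 0 -1; 16 0 0 0 -1; 24 0 0 0 -1; 32 0 0 0 -1; 39 0 0 0 -1",
)

```text
time: 9.92
position: [0.6258, 0.1336, 0.0406]
orientation: [[0.998, -0.07, 0.0], [-0.07, -0.998, 0.0], [0.0, -0.0, -1.0]]
wrist_force: [0.3, -0.1, 0.4]
opening: 0.0005
```

>>> play_rows(
  commands="0 0 -25 0 -1; 0 0 -55 0 -1; 0 0 -90 0 -1; 0 0 -125 0 -1; 0 0 -160 0 -1",
)

```text
time: 10.33
position: [0.6248, 0.1335, 0.2023]
orientation: [[0.998, -0.07, -0.001], [-0.07, -0.998, -0.0], [-0.001, 0.0, -1.0]]
wrist_force: [0.4, -0.4, -0.5]
opening: 0.0005
```

>>> play_rows(
  commands="-20 30 0 0 -1; -40 60 0 0 -1; -60 90 0 0 -1; -80 120 0 0 -1; -100 150 0 0 -1",
)

```text
time: 10.75
position: [0.5137, -0.0102, 0.201]
orientation: [[0.998, -0.07, 0.0], [-0.07, -0.998, -0.0], [0.0, 0.0, -1.0]]
wrist_force: [0.4, -0.6, -0.4]
opening: 0.0005
```

>>> play_rows(
  commands="0 30 0 0 -1; 0 60 0 0 -1; 0 90 0 0 -1; 0 120 0 0 -1; 0 120 0 0 -1",
)

```text
time: 11.17
position: [0.505, -0.1372, 0.201]
orientation: [[0.997, -0.082, -0.0], [-0.082, -0.997, -0.005], [0.0, 0.005, -1.0]]
wrist_force: [-0.8, -1.4, 0.1]
opening: 0.0005
```

```bash
python3 - <<'E'
from h import *
t=cap('top')['pixels'];a=cap('scene')['pixels'];s=manip.sense();print({k:np.round(s[k],4).tolist() for k in('time','position','wrist_force')})
x=cv2.resize(t[130:260,150:480],(800,315),interpolation=cv2.INTER_CUBIC);y=cv2.resize(a[70:280,100:500],(540,284),interpolation=cv2.INTER_CUBIC)
o=np.zeros((599,800,3),np.uint8);o[:315]=x;o[315:,:540]=y
cv2.imwrite('pics/f.png',np.clip(o[:,:,::-1]*1.5,0,255).astype(np.uint8))
E
```

```text
{'time': 11.2667, 'position': [0.5061, -0.1301, 0.2008], 'wrist_force': [0.5561, 0.177, -0.0432]}
```

View pics/f.png

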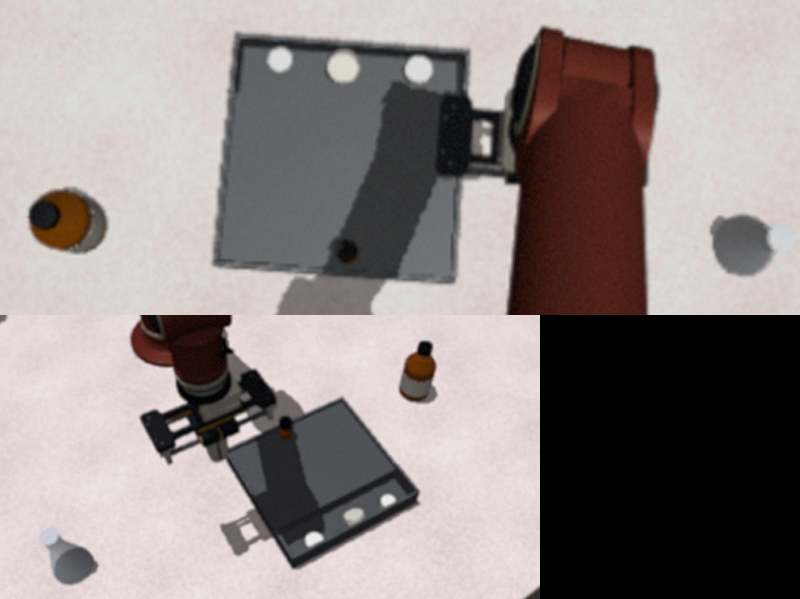

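All three caps are in the trough: (280,59), (343,66) and (419,69) in the top half. The vial, bottle and flask are standing. I'll let the arm settle and hand in.

>>> play_rows(
  commands="0 0 0 0 -1; 0 0 0 0 -1; 0 0 0 0 -1",
)

```text
time: 11.52
position: [0.5066, -0.1269, 0.2007]
orientation: [[0.998, -0.067, 0.0], [-0.067, -0.998, 0.001], [-0.0, -0.001, -1.0]]
wrist_force: [0.1, 0.4, 0.9]
opening: 0.0001
```

```bash
python3 -c "
from plant import manip
print(manip.finish_job(), manip.sense()['time'])"
```

```text
the job is handed in; nothing more can be done
the job is handed in; nothing more can be done
```

All three caps are in the trough. I swept them over the front edge with the closed fingers, in the order medium, large, small, then lifted the arm clear and handed the job in at about 11.5 s.

The last top and scene pictures, taken just before hand-in, show three caps in the trough and the vial, reagent bottle and flask all standing. I judged their positions by eye and did not measure them against the start. Wrist forces read at the end of each move stayed within about 2 N. No check failed or disagreed.

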